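# Load two sauce pots into the spring dispenser

## Task

Load the snack stall's spring dispenser: put the yellow sauce pot in the mouth and press it straight down past the two orange catches until they snap back over its lid, let go, then press the red pot in on top of it in the same way. Press gently: at the end of the second press the stack meets a stiff buffer, and squeezing the pots hard against each other bursts a lid. Leave the squeeze bottle, the jar and the plate with the roll where they are.

Things in the scene. Friction and masses are not known exactly. Their poses are not given: they have to be found in the camera images.
- stand: Fixed dispenser: black base plate 150 x 110 x 12 mm, two aluminium uprights at own x = +-58 mm, 92 mm high. Origin under the base centre; z up is the axis of the green and steel column between the uprights. The column is clamped at a height that is NOT measured, 0 to 24 mm above its lowest setting: add 0 to 24 mm to all column heights, and to the poses of its points.
- mouth (a point): Top of the column, on its axis, 131 mm above the table at the lowest setting. Four steel guide posts on the diagonals leave a round bore 59 mm wide, flaring to about 67 mm in the top 11 mm. The own +-y sides are open all the way down, 30 mm wide, for fingers holding a pot with the closing line along the stand's own y. Axes as the stand.
- catches (a point): On the axis at the flat undersides of two orange sprung catches, 95 mm high at the lowest setting; they stand at own +-x, tops at 108 mm, 46 mm apart, and slide outwards 8 mm. Upper faces slope like a funnel: a pot set there rests with its underside about 8 mm above this point. It must go down about 39 mm from there to snap in; fingertips fit between the catches.
- follower (a point): On the axis at the white follower plate (38 mm wide), at its start height just under the catches. Its soft spring gives 3 N at the top and 0.12 N more per mm pressed. Passing the catches takes about 5 to 12 N on top of that, then the force drops. The catches snap in over the lid and the follower holds the pot up against them.
- buffer (a point): On the axis at the top of the rubber buffer in the column, 32 mm high at the lowest setting. Stiff: 6 N per mm. The first pot stays far from it; the stack meets it about 3 mm after the second pot has snapped in.
- pot_yellow: Yellow sealed sauce pot, upright cylinder 56 mm across and 30 mm high with a flat lid, lower edge chamfered 2 mm, about 70 g. Origin at the centre of its underside, z up. Starts on the table.
- pot_red: Red sealed sauce pot, same size and mass; origin at the centre of its underside. Starts on the table. Pots squeezed against each other by more than 26 N burst.
- bottle: Yellow squeeze bottle, 60 mm across, 172 mm high, origin under its centre; leave alone.
- jar: Amber glass jar with steel cap, 60 mm across, 80 mm high, origin under its centre; leave alone.
- plate: White plate, 160 mm across, 12 mm high, carrying a bread roll (to 64 mm high), origin under its centre; leave alone.
Mind the look-alikes: they are no part of the job. Of the things shaped like the pot_red, the red one is meant.

How it is judged:
By the outcome, as a careful person would: the job done as asked, in the order asked, and still so for the second after the job is handed in, with the robot touching nothing.
It also fails if it takes over 72 s, if anything falls off the work surface, if the arm or the gripper's body presses on something with over 40 N, if the wrist force passes 120 N, or if a joint passes its speed limit or range.

## Robot

A 7-joint arm with a two-finger parallel gripper is mounted at the origin on the work surface. World frame = base frame: x ahead of the robot, y to its left, z up, the work surface at z = 0. Lengths are in m, angles in rad, forces in N, time in s.
With the tool pointing down it reaches from about 0.425 to 0.8 m from the base axis. Payload 8.3 kg.
Tool frame: the origin (TCP) lies between the finger pads; the fingertips stand ahead of it and the grasp point (between the pads) lies 2 mm behind it (robot.finger_overhang is the z of the fingertips in the tool frame, in m); z points along the fingers, y is the line along which they close (so a half turn about z gives the same grasp; the last joint's range is limited). The gripper opens to 85 mm and grips with 20 to 120 N. Pads are 22 mm wide; open, the fingers measure 114 mm over their backs; the gripper's body (76 mm by 85 mm) begins 54 mm behind the grasp point. The pads swing forward as they close: fully open they stand 13 mm farther back than shut.
Start: joints at [-1.217, 0.383, 0.016, 1.37, -0.006, 1.388, -0.046], TCP at [0.253, 0.571, 0.248] pointing down, gripper open.
Joint ranges: [-2.95, 2.95], [-0.25, 2.06], [-1.52, 1.56], [0.18, 2.33], [-1.44, 4.58], [0.02, 2.06], [-3.01, 3.01]. Speed limits (rad/s): [2.39, 2.39, 3.01, 3.01, 3.14, 3.14, 3.14].

## Interface

Orientations are given as a unit quaternion [w, x, y, z].
In Python, from rig import robot, jaws, viewer gives the robot as it stands. Calls block until the motion is done:
- robot.move_to(position, orientation): joint-space move of the TCP to a pose.
- robot.line_to(position, rotation=None, speed=0.15): straight line of the TCP; rotation=None keeps the orientation; speed is the mean speed in m/s.
- robot.goto_joints(angles): joint-space move.
- jaws.set_gripper(opening, grasp_force=None): opening from 0.0 (shut) to 1.0 (fully open); grasp_force is the grip in N (None keeps the last); returns when the fingers have stopped.
- robot.sleep(seconds).
- robot.ik(position, orientation): joint angles nearest the present ones, or None.
- robot.state(): the state.
- viewer.capture(name): name is "side" or "top"; returns the picture (400x640x3 uint8, red, green, blue); there is no depth.
- viewer.camera_info(name): a dict with "vertical_fov" (degrees; the focal length in pixels is half the picture's height over the tangent of half this angle, whatever the lens; pixels are square), "cx", "cy" (the principal point, pixels), "k1" (the pictures are not rectified: a ray, as slopes to the right and down, at radius r is drawn at 1 + k1 r^2 times it, then the intrinsics apply), "rvec" (rotation vector, rad) and "tvec" (3), from world to camera coordinates, as OpenCV has them. Camera axes: x right, y down, z forward; pixel columns grow to the right and rows downward; lengths in m; the calibration is good to about 2 mm. A picture is of the moment at which its call begins. camera_info takes no time and is no camera call.
A pose or a line that the arm cannot do raises robot.IKError and nothing moves.
- robot.job_done(): hands the job in; it is judged then, once.
The state is a dict: "clock": time; "q": joint angles; "joint_velocities": joint speeds; "joint_efforts": joint torques, N m; "tcp_pos": TCP position; "ee_rot": TCP orientation; "wrist_force": force on the tool from outside, world axes, zero at the start; "torque": the same for the moment, N m; "grip_width": opening from 0.0 (shut) to 1.0 (fully open); "finger_force": force on a finger pad.
Only numpy, scipy, OpenCV 4.12 (cv2) and the standard library are available. Lean on these libraries where they do the work, as an engineer would, in place of code of your own. Each camera call takes 0.05 s, during which the arm holds its last target. There are 200 camera calls.

## Working session

There is one attempt and no reset: what is moved stays moved. The work goes in short steps, each a Python script; the robot and the scene stay as the last script left them, time stands still between calls to the robot, and variables do not carry over. Pictures are saved under pics/ and viewed, at most 10 in all, crops included, and the job is handed in when it is done.

```bash
mkdir -p pics; ls
python3 - <<'E'
from rig import robot,jaws,viewer
import cv2
for n in("side","top"):
    im=viewer.capture(n); cv2.imwrite(f"pics/{n}0.png",im[:,:,::-1]); print(n,viewer.camera_info(n))
s=robot.state();print(s);print(robot.finger_overhang)
E
```

```text
pics
side {'vertical_fov': 50.52902491720524, 'cx': 316.700094444493, 'cy': 191.25027137608433, 'k1': -0.1003540146041964, 'rvec': array([ 2.05483634, -0.51498998,  0.32057167]), 'tvec': array([-0.54464075,  0.23746671,  1.01910026])}
top {'vertical_fov': 46.72127436122906, 'cx': 322.85831190741595, 'cy': 197.01496890241307, 'k1': -0.031538243765763245, 'rvec': array([ 2.04925949, -2.17922918,  0.23609452]), 'tvec': array([0.05624341, 0.62617181, 1.13333431])}
{'clock': 0.1, 'q': array([-1.21688164,  0.38418666,  0.01639581,  1.37106907, -0.0063179 ,
        1.38820294, -0.04646785]), 'joint_velocities': array([-0.00011252, -0.00285721, -0.00172308, -0.00186819, -0.00139315,
        0.0012489 ,  0.00072934]), 'joint_efforts': array([ 3.69715795e-03, -6.29132223e+01,  8.47120844e-01, -3.72748339e+01,
        1.64192368e-02,  1.05707010e-02,  1.45933164e-06]), 'tcp_pos': array([0.25282658, 0.57110557, 0.24734963]), 'ee_rot': array([-1.78809758e-04,  2.06866219e-01,  9.78368817e-01, -8.90717381e-04]), 'wrist_force': array([ 0.46349959, -1.43006579, -0.09604165]), 'torque': array([-0.02736085, -0.0344266 , -0.004673  ]), 'finger_force': 0.0, 'grip_width': 0.9950673225375644}
0.017
```

View pics/side0.png

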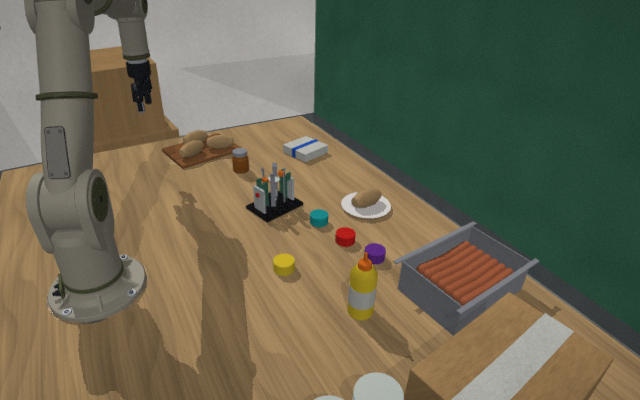

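View pics/top0.png

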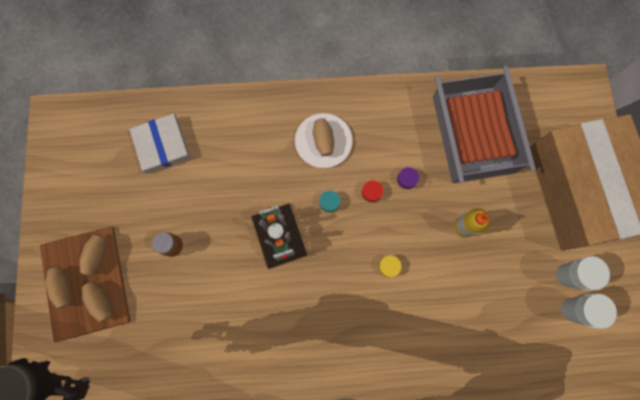

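Top view: the lidded pots are yellow at (390,266), red at (373,191), teal at (330,201) and purple at (408,178). Red at (373,191) is the pot meant, by its colour. The stand is at about (279,235). I'll confirm both in enlarged crops.

Run:
```python
import cv2
t=cv2.imread("pics/top0.png")[160:290,240:430]; cv2.imwrite("pics/topc.png",cv2.resize(t,None,fx=4,fy=4,interpolation=cv2.INTER_CUBIC))
t=cv2.imread("pics/side0.png")[155:280,235:395]; cv2.imwrite("pics/sidec.png",cv2.resize(t,None,fx=4.8,fy=4.8,interpolation=cv2.INTER_CUBIC))
```

```text
(no output)
```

View pics/topc.png

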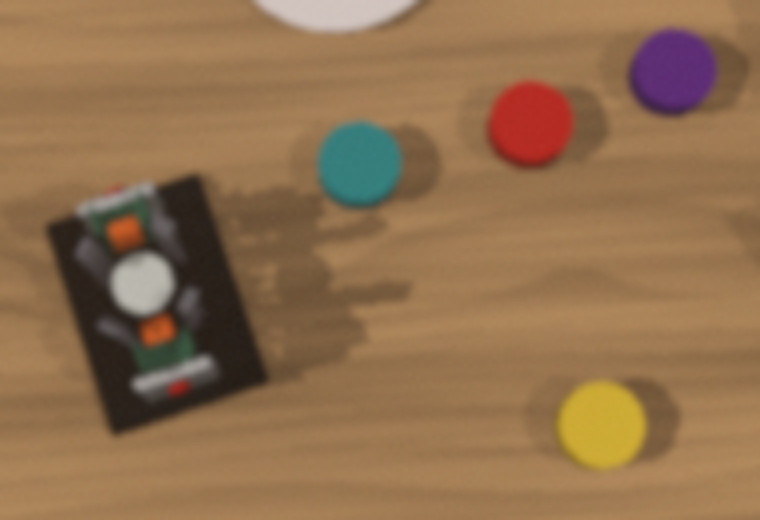

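View pics/sidec.png

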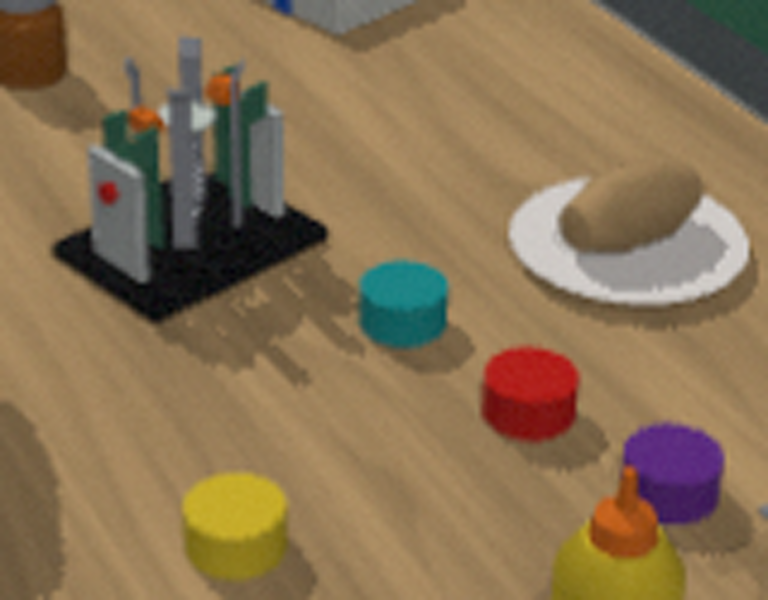

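The crop confirms the red pot between the teal and purple look-alikes. The base plate corners in the top crop are (47,226), (200,175), (268,380) and (115,434), and the follower is at (142,283). In the side crop the follower is at (187,115).

```bash
cat > h.py <<'E'
from rig import robot,jaws,viewer
import numpy as np,cv2
from scipy.optimize import least_squares
def cam(n):
    c=viewer.camera_info(n); f=200/np.tan(np.radians(c["vertical_fov"]/2))
    return c["rvec"],c["tvec"],np.array([[f,0,c["cx"]],[0,f,c["cy"]],[0,0,1]]),np.array([c["k1"],0,0,0,0])
def proj(n,P):
    r,t,K,d=cam(n); return cv2.projectPoints(np.atleast_2d(np.float64(P)),r,t,K,d)[0][:,0]
def full(n,u):
    u=np.float64(u)
    return (u+.5)/4-.5+[240,160] if n=="top" else (u+.5)/4.8-.5+[235,155]
def onplane(n,u,z):
    return least_squares(lambda p:(proj(n,[*p,z])[0]-u),[.5,.0]).x
def tri(ut,us):
    s=least_squares(lambda p:np.r_[proj("top",p)[0]-ut,proj("side",p)[0]-us],[.6,0,.1]);return s.x,s.fun
def quat(yaw): # tool down, tool y at angle yaw+90deg
    return np.array([0,np.cos(yaw/2),np.sin(yaw/2),0])
E
python3 - <<'E'
from h import *
c=[onplane("top",full("top",u),.012) for u in [(47,226),(200,175),(268,380),(115,434)]]
print("corners",c,np.mean(c,0)); cs=np.array(c)
print([np.linalg.norm(cs[i]-cs[i-1]) for i in range(4)])
for a,b in((0,3),(1,2)):
    d=cs[b]-cs[a];print("long dir deg",np.degrees(np.arctan2(d[1],d[0])))
print("side corners",[onplane("side",full("side",u),.012) for u in [(52,250),(328,233),(155,316)]])
for n,t,s in[("follower",(142,283),(187,115)),("yellow",(602,424),(235,507)),("red",(531,123),(531,378)),("teal",(360,164),(404,291)),("purple",(674,71),(673,455)),("catchL",(158,328),(145,115)),("catchR",(125,230),(220,87))]:
    print(n,tri(full("top",t),full("side",s)))
for n,u in(("y",(602,424)),("r",(531,123))):print(n,onplane("top",full("top",u),.03))
for n,u in(("y",(235,507)),("r",(531,378))):print(n,onplane("side",full("side",u),.03))
E
```

```text
corners [array([0.59931375, 0.21164115]), array([0.62795512, 0.10740755]), array([0.48734271, 0.06912056]), array([0.45816655, 0.17129897])] [0.54319453 0.13986706]
[np.float64(0.14679925746873032), np.float64(0.10809704621334705), np.float64(0.14573175496541269), np.float64(0.10626229959258202)]
long dir deg -164.04919827359112
long dir deg -164.7683414361359
side corners [array([0.45538747, 0.16389875]), array([0.62617779, 0.10055148]), array([0.485573  , 0.06277858])]
follower (array([0.54426821, 0.14127242, 0.10173996]), array([ 0.05367804, -0.18996   , -0.24297186,  0.0392857 ]))
yellow (array([ 0.44386783, -0.14599159,  0.02879493]), array([-0.01278502,  0.04609044,  0.04669443, -0.00754977]))
red (array([ 0.64745882, -0.1172467 ,  0.02694816]), array([ 0.06686059, -0.18871237, -0.20361713,  0.050576  ]))
teal (array([ 0.62673828, -0.00074189,  0.02542355]), array([ 0.06654988, -0.20284245, -0.23375951,  0.05103656]))
purple (array([ 0.67774744, -0.21705582,  0.02825441]), array([ 0.14265307, -0.37159728, -0.37964391,  0.10643096]))
catchL (array([0.51336205, 0.13184645, 0.11427078]), array([-0.05043788,  0.1851861 ,  0.23595962, -0.03517601]))
catchR (array([0.57479043, 0.15011501, 0.11110694]), array([-0.14449212,  0.4924381 ,  0.63860423, -0.11167799]))
y [ 0.44391821 -0.14585131]
r [ 0.64627349 -0.11663017]
y [ 0.44315989 -0.14729222]
r [ 0.64572488 -0.12078538]
```

```bash
cat >> h.py <<'E'
AX=np.array([.5438,.1408]); YAW=np.radians(15.8); G=.022
def st():
    s=robot.state(); return s["clock"],s["tcp_pos"].round(4),s["wrist_force"].round(1),round(s["grip_width"],3),round(s["finger_force"],1)
def pick(xy,yaw):
    robot.move_to([*xy,.2],quat(yaw)); print(st())
    robot.line_to([*xy,G],speed=.12); jaws.set_gripper(0.3,70); print("grasp",st())
    robot.line_to([*xy,.2],speed=.2); print(st())
E
python3 - <<'E'
from h import *
pick([.4437,-.1463],YAW)
robot.move_to([*AX,.215],quat(YAW)); robot.line_to([*AX,.185]); print(st(), robot.state()["ee_rot"])
a=viewer.capture("top")[170:300,220:340];b=viewer.capture("side")[120:240,220:340]
f=lambda i:cv2.resize(i,(400,400),interpolation=cv2.INTER_CUBIC)
cv2.imwrite("pics/m1.png",np.hstack([f(a),f(b)])[:,:,::-1])
E
```

```text
(2.7333, array([ 0.4442, -0.1454,  0.2   ]), array([ 0.5, -0.1, -0.1]), 0.998, 0.0)
grasp (4.7833, array([ 0.444 , -0.1463,  0.0229]), array([-5.6,  1.7, 14. ]), 0.634, 71.3)
(5.825, array([ 0.4431, -0.146 ,  0.199 ]), array([ 0.4, -0.3, -1.9]), 0.631, 73.4)
(7.3417, array([0.5435, 0.1393, 0.185 ]), array([ 0.4, -0.2, -0.1]), 0.63, 73.5) [ 1.46393645e-04  9.90666674e-01  1.36305482e-01 -5.78617593e-04]
```

View pics/m1.png

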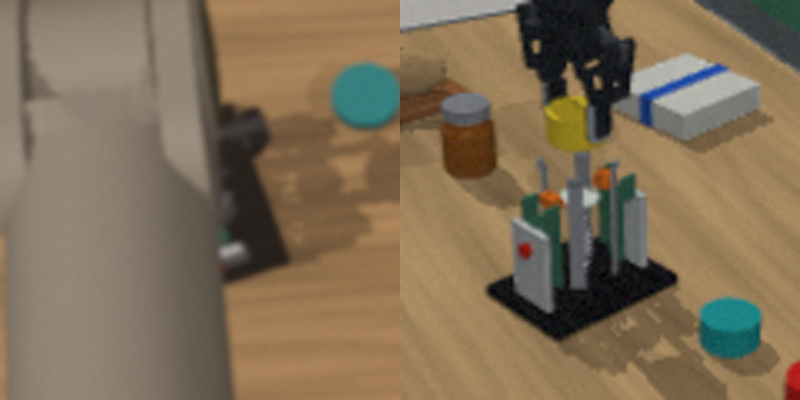

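Side crop: the yellow pot is held level above the column at about (575,125). The mouth is directly below it. Next I lower it in steps while watching the force.

```bash
cat >> h.py <<'E'
def press(z0,zmin,step,fmax,sp=.03,dt=.03,log=True,snap=False):
    z=z0; fpk=0
    while z>zmin+1e-6:
        z-=step; robot.line_to([*AX,z],speed=sp); robot.sleep(dt)
        t,p,f,w,ff=st()
        if log: print(round(t,2),round(z,4),p,f,w)
        if f[2]>fmax or np.hypot(f[0],f[1])>15: print("STOP");break
        fpk=max(fpk,f[2])
        if snap and fpk>9 and f[2]<fpk-4: print("SNAP");break
    return z
E
python3 - <<'E'
from h import *
press(.185,.125,.003,3.5,sp=.05)
E
```

```text
7.72 0.182 [0.5439 0.1409 0.1823] [-0.4 -0.3 -0.8] 0.632
8.01 0.179 [0.5437 0.1408 0.1789] [ 0.1  0.  -0.2] 0.636
8.29 0.176 [0.5437 0.1408 0.1758] [ 0.7 -0.  -1. ] 0.63
8.57 0.173 [0.5437 0.1408 0.1729] [-0.   0.7 -0.6] 0.63
8.86 0.17 [0.5437 0.1408 0.1698] [ 0.4  0.4 -0.6] 0.631
9.14 0.167 [0.5437 0.1408 0.1669] [ 0.8  0.4 -0.9] 0.627
9.43 0.164 [0.5437 0.1408 0.1639] [-0.8 -0.4 -1.1] 0.629
9.71 0.161 [0.5437 0.1408 0.1609] [ 1.1 -0.2 -1.7] 0.634
9.99 0.158 [0.5437 0.1408 0.1578] [ 0.  -0.1 -0.8] 0.636
10.28 0.155 [0.5437 0.1408 0.1549] [-0.1 -0.6 -0.9] 0.632
10.56 0.152 [0.5437 0.1408 0.1518] [-0.2 -0.2 -0.3] 0.632
10.84 0.149 [0.5437 0.1408 0.1488] [-0.1 -0.  -0.7] 0.63
11.12 0.146 [0.5437 0.1407 0.1458] [-0.3 -0.3 -1.6] 0.632
11.41 0.143 [0.5437 0.1408 0.1429] [0.8 0.5 0.8] 0.63
11.69 0.14 [0.5437 0.1408 0.1399] [ 0.2 -0.4 -0.9] 0.631
11.97 0.137 [0.544  0.1408 0.137 ] [ 1.8 -0.6 -1.3] 0.631
12.26 0.134 [0.5441 0.1408 0.1343] [2.1 0.6 4. ] 0.627
STOP
```

Contact with the catches comes at a TCP height of about 0.135, so h is about 9 mm and the snap should be near TCP z 0.096.

Run:
```python
from h import *
press(.134,.0915,.002,32,sp=.05,dt=.02)
```

```text
12.53 0.132 [0.5444 0.1408 0.1327] [0.3 0.6 6. ] 0.633
12.79 0.13 [0.5446 0.1409 0.131 ] [1.1 0.7 8.7] 0.63
13.06 0.128 [0.5448 0.1408 0.1293] [-0.2  0.3 10.7] 0.637
13.32 0.126 [0.5439 0.1407 0.126 ] [ 1.8 -1.1  2.3] 0.628
13.59 0.124 [0.544  0.1408 0.1239] [ 2.1 -0.1  2. ] 0.63
13.86 0.122 [0.544  0.1408 0.122 ] [3.1 0.7 1.5] 0.63
14.12 0.12 [0.544  0.1409 0.12  ] [ 3.7 -0.   2.1] 0.632
14.39 0.118 [0.544  0.1408 0.118 ] [4.2 0.5 3.1] 0.628
14.66 0.116 [0.5439 0.1408 0.116 ] [3.7 0.2 3.2] 0.63
14.93 0.114 [0.5439 0.1408 0.1141] [4.4 0.3 3.5] 0.628
15.19 0.112 [0.5439 0.1409 0.112 ] [4.4 0.6 3.8] 0.632
15.46 0.11 [0.5439 0.1408 0.11  ] [4.9 0.8 3.3] 0.63
15.72 0.108 [0.5439 0.1408 0.108 ] [5.  0.3 4.2] 0.624
15.99 0.106 [0.5439 0.1408 0.106 ] [4.9 0.3 3.7] 0.628
16.26 0.104 [0.5439 0.1408 0.1041] [4.9 0.5 3.8] 0.631
16.52 0.102 [0.5439 0.1408 0.1021] [4.1 0.2 4.6] 0.629
16.79 0.1 [0.5439 0.1408 0.1001] [4.4 1.  3.6] 0.626
17.06 0.098 [0.5439 0.1408 0.098 ] [5.7 0.1 3.2] 0.631
17.32 0.096 [0.5436 0.1408 0.096 ] [3.3 0.3 6.2] 0.628
17.59 0.094 [0.5434 0.1408 0.0939] [2.4 0.5 5. ] 0.634
17.86 0.092 [0.5434 0.1408 0.0919] [ 1.7 -0.   5.3] 0.633
18.12 0.09 [0.5434 0.1408 0.0899] [3.3 0.9 5.4] 0.631
```

The force pattern changed at about 0.097, which matches the snap. I'll ease up to it, release, check by camera, then fetch the red pot.

Run:
```python
from h import *
robot.line_to([*AX,.096],speed=.05); print(st())
jaws.set_gripper(1.0); print("open",st())
robot.line_to([*AX,.21],speed=.15); print(st())
R=[.6467,-.1175]
robot.move_to([*R,.2],quat(np.radians(-60))); print(st())
a=viewer.capture("top")[170:300,220:410];b=viewer.capture("side")[120:260,200:390]
f=lambda i:cv2.resize(i,(400,290),interpolation=cv2.INTER_CUBIC)
cv2.imwrite("pics/m2.png",np.hstack([f(a),f(b)])[:,:,::-1])
```

```text
(18.3917, array([0.5431, 0.1409, 0.0962]), array([0.6, 0.9, 5.8]), 0.629, 75.1)
open (18.8167, array([0.5433, 0.1407, 0.0956]), array([-0.1,  0.1,  0.4]), 1.001, 0.0)
(19.725, array([0.5433, 0.1408, 0.2091]), array([0.1, 0.3, 1.5]), 0.999, 0.0)
(20.8, array([ 0.6469, -0.1158,  0.1994]), array([0.7, 0.6, 0.4]), 0.999, 0.0)
```

View pics/m2.png

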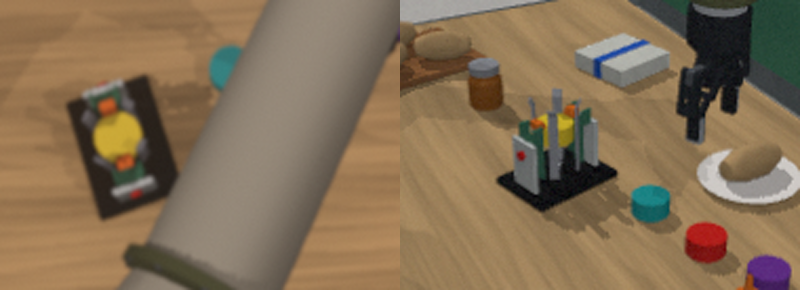

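In the top crop the orange catches, at (106,105) and (125,163), lie over the yellow lid, so the first pot is in. Now the red pot.

Run:
```python
from h import *
pick([.6467,-.1175],np.radians(-60))
robot.move_to([*AX,.215],quat(YAW)); robot.line_to([*AX,.17],speed=.1); robot.sleep(.2); print(st())
press(.17,.143,.009,4,sp=.05)
press(.143,.103,.002,34,sp=.05,dt=.02)
```

```text
(21.15, array([ 0.6468, -0.1165,  0.2002]), array([-0.3, -1.1,  0.4]), 1.001, 0.0)
grasp (23.1833, array([ 0.6473, -0.1178,  0.0231]), array([-1.5,  0.1,  5.7]), 0.63, 73.9)
(24.225, array([ 0.6461, -0.1171,  0.1986]), array([-0.3, -0.4, -1. ]), 0.628, 73.4)
(26.1, array([0.5443, 0.1408, 0.1707]), array([ 0.9, -0.8,  0.5]), 0.632, 73.4)
26.47 0.161 [0.5436 0.1408 0.1607] [ 0.1 -0.2 -0.4] 0.631
26.83 0.152 [0.5436 0.1407 0.1517] [ 0.2 -0.2 -0.4] 0.633
27.2 0.143 [0.5436 0.1408 0.1428] [ 0.   0.2 -0.9] 0.629
27.47 0.141 [0.5438 0.1408 0.141 ] [-0.  -0.2  0.4] 0.628
27.73 0.139 [0.5437 0.1408 0.1389] [ 0.3 -0.3 -0.4] 0.631
28.0 0.137 [0.544  0.1408 0.1371] [ 0.   0.7 -0.4] 0.632
28.27 0.135 [0.5445 0.1409 0.1355] [3.9 0.6 1.9] 0.632
28.53 0.133 [0.5444 0.1408 0.1337] [1.1 0.1 6.1] 0.632
28.8 0.131 [0.5446 0.1408 0.1319] [ 1.6 -0.2  7.7] 0.633
29.07 0.129 [0.5447 0.1408 0.13  ] [1.  0.6 8. ] 0.632
29.33 0.127 [0.5451 0.1409 0.1285] [ 2.3  0.3 11.9] 0.628
29.6 0.125 [0.5448 0.1408 0.1259] [3.9 0.7 6. ] 0.631
29.87 0.123 [0.5447 0.1408 0.1237] [3.6 0.1 5.1] 0.636
30.13 0.121 [0.5447 0.1408 0.1218] [ 3.3 -0.1  5.1] 0.626
30.4 0.119 [0.5447 0.1408 0.1198] [3.3 0.5 5.4] 0.629
30.67 0.117 [0.5447 0.1408 0.1178] [2.4 0.3 6.2] 0.631
30.93 0.115 [0.5447 0.1408 0.1158] [2.1 0.1 5.8] 0.634
31.2 0.113 [0.5447 0.1409 0.1139] [2.8 0.3 6. ] 0.63
31.47 0.111 [0.5448 0.1408 0.1119] [ 3.  -0.   5.8] 0.627
31.73 0.109 [0.5448 0.1408 0.1099] [1.7 0.7 6.8] 0.632
32.0 0.107 [0.5448 0.1408 0.1079] [3.6 0.9 6.1] 0.63
32.27 0.105 [0.5448 0.1408 0.1059] [2.2 0.6 6.4] 0.636
32.53 0.103 [0.5448 0.1408 0.1039] [2.8 0.1 6.5] 0.632
```

Run:
```python
from h import *
press(.103,.0935,.0005,12.5,sp=.02,dt=.03)
```

```text
32.82 0.1025 [0.5449 0.1409 0.1038] [2.2 0.2 8.8] 0.634
33.1 0.102 [0.5449 0.1408 0.1033] [ 0.8 -0.7 10.4] 0.629
33.38 0.1015 [0.5449 0.1409 0.1029] [ 0.4  0.4 10.3] 0.625
33.67 0.101 [0.5449 0.1408 0.1024] [ 0.8  0.1 11. ] 0.63
33.95 0.1005 [0.5449 0.1409 0.1019] [ 0.6 -0.1 11.2] 0.641
34.23 0.1 [0.5449 0.1409 0.1014] [ 1.1  0.1 11.5] 0.629
34.52 0.0995 [0.5449 0.1408 0.1009] [-0.6  0.1 11.2] 0.629
34.8 0.099 [0.5449 0.1409 0.1004] [ 0.3  0.5 11.3] 0.627
35.08 0.0985 [0.5449 0.1409 0.0999] [ 0.1  0.6 12.6] 0.632
STOP
```

The force is flat (friction), so this isn't the buffer yet. I'll continue towards the snap near an actual z of 0.0965.

Run:
```python
from h import *
z=.0985
while True:
    z-=.0005; robot.line_to([*AX,z],speed=.02); robot.sleep(.05); t,p,f,w,_=st(); print(round(t,2),round(z,4),p,f,w)
    if p[2]<.0955 or f[2]>18: break
```

```text
35.38 0.098 [0.5449 0.1409 0.0994] [ 0.1  0.1 11.5] 0.632
35.68 0.0975 [0.5449 0.1409 0.0988] [-0.2 -0.  11.2] 0.632
35.98 0.097 [0.5449 0.1409 0.0983] [ 0.   0.1 10.6] 0.633
36.28 0.0965 [0.5449 0.1408 0.0978] [ 0.1 -0.1 11.2] 0.634
36.58 0.096 [0.5447 0.1408 0.0966] [4.7 1.3 5.3] 0.628
36.88 0.0955 [0.5447 0.1408 0.0964] [3.7 0.1 9.6] 0.632
37.18 0.095 [0.5447 0.1408 0.0959] [2.4 0.1 9.3] 0.628
37.48 0.0945 [0.5448 0.1408 0.0954] [ 2.9 -0.6  8.9] 0.631
```

Run:
```python
from h import *
z=.0945
while True:
    z-=.0004; robot.line_to([*AX,z],speed=.02); robot.sleep(.05); t,p,f,w,_=st(); print(round(t,2),round(z,4),p,f,w)
    if p[2]<.0938 or f[2]>14: break
b=viewer.capture("side")[130:220,240:330]
cv2.imwrite("pics/m3.png",cv2.resize(b,(600,600),interpolation=cv2.INTER_CUBIC)[:,:,::-1])
```

```text
37.78 0.0941 [0.5447 0.1408 0.095 ] [2.9 0.1 9.3] 0.63
38.08 0.0937 [0.5447 0.1408 0.0946] [3.4 0.3 9.2] 0.63
38.38 0.0933 [0.5447 0.1408 0.0942] [4.  0.9 9.3] 0.634
38.68 0.0929 [0.5448 0.1408 0.0938] [2.9 0.9 8.2] 0.63
38.98 0.0925 [0.5448 0.1408 0.0935] [3.  0.2 9.4] 0.629
```

View pics/m3.png

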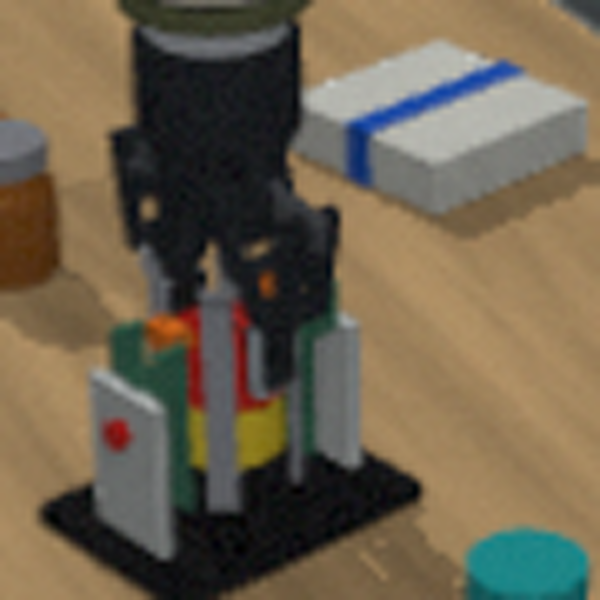

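The red pot sits on the yellow one, at (225,350) and (240,440), with the left catch at (165,330). There is no buffer contact yet, so I'll continue in small steps to its first force rise, well below 26 N, to be sure both catches snapped.

Run:
```python
from h import *
z=.0925
while True:
    z-=.0004; robot.line_to([*AX,z],speed=.02); robot.sleep(.05); t,p,f,w,_=st(); print(round(t,2),round(z,4),p,f,w)
    if p[2]<.091 or f[2]>12: break
```

```text
39.33 0.0921 [0.5449 0.1409 0.0932] [ 2.6 -0.1 10.4] 0.631
39.63 0.0917 [0.5449 0.1408 0.093 ] [ 1.4 -0.2 12.6] 0.632
```

The buffer comes at about 0.0933, roughly 3 mm past the snap at 0.0966, as described. I'll ease up and release.

Run:
```python
from h import *
robot.line_to([*AX,.0955],speed=.03); robot.sleep(.1); print(st())
jaws.set_gripper(1.0); print("open",st())
robot.line_to([*AX,.21],speed=.15); print(st())
robot.move_to([.45,-.25,.25],quat(YAW)); print(st())
a=viewer.capture("top")[195:275,240:320];b=viewer.capture("side")[150:230,235:315]
f=lambda i:cv2.resize(i,(400,400),interpolation=cv2.INTER_CUBIC)
cv2.imwrite("pics/m4.png",np.hstack([f(a),f(b)])[:,:,::-1])
```

```text
(40.0083, array([0.5447, 0.1408, 0.0963]), array([3.7, 0.8, 9.5]), 0.634, 75.5)
open (40.4333, array([0.5432, 0.1408, 0.095 ]), array([ 0. , -0.7,  0.2]), 0.996, 0.0)
(41.35, array([0.5432, 0.1409, 0.2091]), array([ 0.5, -0.2, -0.3]), 1.0, 0.0)
(42.85, array([ 0.4509, -0.2486,  0.2497]), array([0.9, 0.2, 0.1]), 1.0, 0.0)
```

View pics/m4.png

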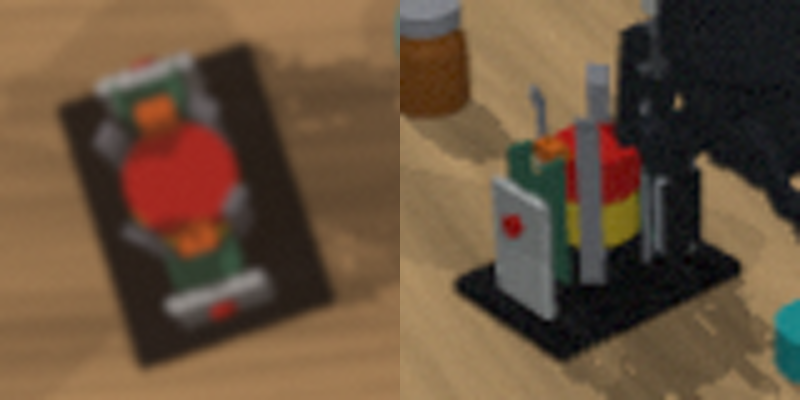

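The lower catch overlaps the lid clearly. The upper one at (155,112) is less certain, so I'll compare catch centroids with the first picture and look from the side with the arm clear.

Run:
```python
from h import *
robot.move_to([.35,-.42,.3],quat(YAW)); print(st())
T=viewer.capture("top");S=viewer.capture("side")
def cc(im,x0,x1,y0,y1,nm):
    c=im[y0:y1,x0:x1]; h=cv2.cvtColor(c,cv2.COLOR_RGB2HSV)
    m=cv2.inRange(h,(6,170,110),(17,255,255)); n,l,s,ce=cv2.connectedComponentsWithStats(m)
    print(nm,[(s[i,4],s[i,:4].tolist(),(ce[i]+[x0,y0]).round(2)) for i in range(1,n) if s[i,4]>6])
T0=cv2.imread("pics/top0.png")[:,:,::-1];S0=cv2.imread("pics/side0.png")[:,:,::-1]
for nm,i in(("T0",T0),("T",T)):cc(np.ascontiguousarray(i),255,300,205,260,nm)
for nm,i in(("S0",S0),("S",S)):cc(np.ascontiguousarray(i),250,300,160,200,nm)
f=lambda i:cv2.resize(i,(400,400),interpolation=cv2.INTER_CUBIC)
cv2.imwrite("pics/m5.png",np.vstack([np.hstack([f(T0[205:265,250:310]),f(T[205:265,250:310])])[50:350],np.hstack([f(S0[155:215,245:305]),f(S[155:215,245:305])])[0:300]])[:,:,::-1])
```

```text
(43.775, array([ 0.351 , -0.4192,  0.2996]), array([ 1.1, -0.7,  0. ]), 1.003, 0.0)
T0 [(np.int32(48), [12, 9, 8, 8], array([270.62, 217.75])), (np.int32(44), [20, 34, 9, 7], array([279.  , 242.09]))]
T [(np.int32(55), [12, 9, 9, 9], array([270.82, 218.02])), (np.int32(56), [18, 34, 11, 7], array([278.7 , 241.77]))]
S0 [(np.int32(24), [28, 11, 5, 6], array([280.38, 173.29])), (np.int32(23), [12, 17, 7, 5], array([264.61, 179.35]))]
S [(np.int32(21), [12, 17, 6, 5], array([264.29, 178.81]))]
```

View pics/m5.png

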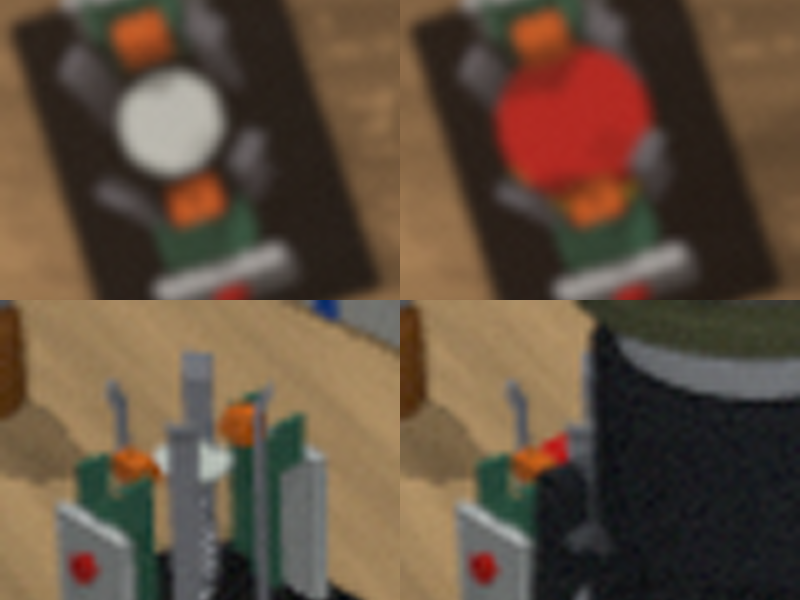

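The arm still hides the side view. I'll move it back to the start pose and check properly, overlaying the predicted outline of a snapped red pot (lid at z≈0.104) and of an unsnapped one.

Run:
```python
from h import *
robot.goto_joints([-1.217,.383,.016,1.37,-.006,1.388,-.046]); print(st()[0])
T=viewer.capture("top");S=viewer.capture("side")
cv2.imwrite("pics/Tf.png",T[:,:,::-1]);cv2.imwrite("pics/Sf.png",S[:,:,::-1])
def crop(im,n,x0,y0,w,h,s,zs):
    c=cv2.resize(im[y0:y0+h,x0:x0+w],(w*s,h*s),interpolation=cv2.INTER_CUBIC)
    a=np.linspace(0,2*np.pi,60)
    for z,col in zs:
        p=proj(n,np.c_[AX[0]+.028*np.cos(a),AX[1]+.028*np.sin(a),0*a+z]); p=((p-[x0,y0]+.5)*s-.5)
        for q in p: cv2.circle(c,tuple(int(v) for v in q.round()),1,col,-1)
    return c
B=(0,0,255);W=(255,255,255)
t=[crop(T,"top",258,205,40,50,10,zs) for zs in([],)]
s=[crop(S,"side",250,158,40,60,10,zs) for zs in([(.104,W),(.074,B)],)]
im=np.hstack([np.vstack([t[0],np.zeros((100,400,3),np.uint8)]),s[0]])
cv2.imwrite("pics/m6.png",im[:,:,::-1])
# numbers: red/yellow mask stats, control on the initial red pot
def red(im,x0,x1,y0,y1):
    h=cv2.cvtColor(np.ascontiguousarray(im[y0:y1,x0:x1]),cv2.COLOR_RGB2HSV)
    m=cv2.inRange(h,(0,180,90),(4,255,255))|cv2.inRange(h,(175,180,90),(180,255,255))
    n,l,st_,c=cv2.connectedComponentsWithStats(m);i=1+np.argmax(st_[1:,4]); return st_[i],(c[i]+[x0,y0]).round(2)
print(red(T,255,300,205,260)); print([ (z,proj("top",[*AX,z])[0].round(2),proj("side",[*AX,z])[0].round(2)) for z in(.07,.074,.104,.112,.12)])
```

```text
47.35
(array([  9,  15,  24,  21, 347], dtype=int32), array([275.31, 230.02]))
[(0.07, array([276.57, 232.1 ]), array([273.57, 187.63])), (0.074, array([276.42, 231.89]), array([273.53, 186.52])), (0.104, array([275.29, 230.23]), array([273.22, 178.06])), (0.112, array([274.98, 229.78]), array([273.13, 175.77])), (0.12, array([274.66, 229.32]), array([273.05, 173.46]))]
```

View pics/m6.png

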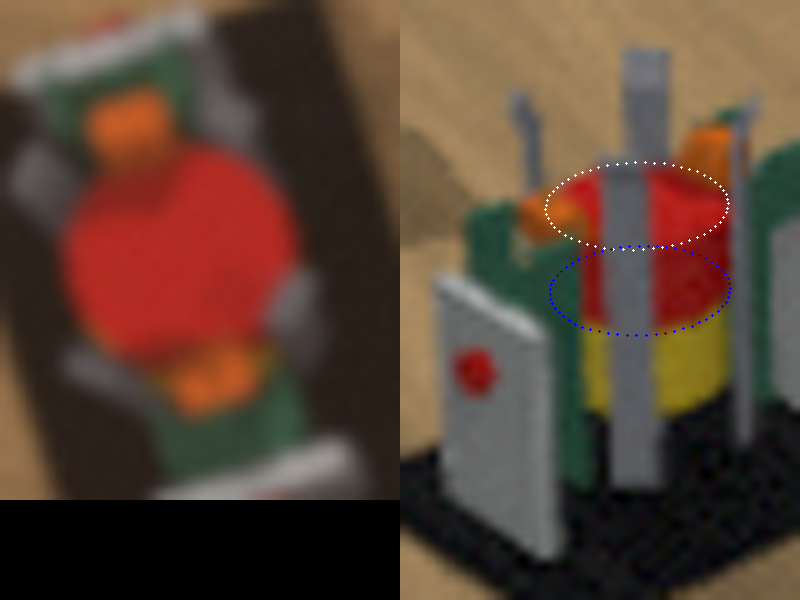

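Side view: the red lid sits at the predicted snapped height (white outline, z 0.104). Both catches, at (550,215) and (710,150), lie over it, and their centroids are within 0.6 px of the starting picture; a catch held out by the pot would show about 2 px. Both pots are locked in, so I'm handing in.

Run:
```python
from rig import robot
print(robot.job_done(), robot.state()["clock"])
```

```text
the job is handed in; nothing more can be done
the job is handed in; nothing more can be done
```

The job is handed in: the yellow pot and then the red pot are pressed past the catches, which sit back over the red lid in the final pictures; the second press stopped at first touch of the buffer at about 13 N, the arm was clear by about 47 s, and the judging result was not shown.

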